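# Let the ribbed roller down through the rocker gate

### The job

Two sloping racks each hold a spare steel roller back behind a rocker gate. Find the rack with the ribbed take-up roller and press the pad of its rocker down with the fingertips, keeping it down until the roller lies in the catch tray; then let go, so that the gate drops shut again, and move clear. Do not touch the rollers themselves, leave the rack with the smooth roller shut, and do not disturb the cup, the pourer lid or the brass key.

Things in the scene. Friction and masses are not known exactly. Their poses are not given: they have to be found in the camera images.
- ribbed_roller: Ribbed take-up roller: steel, five round ribs of 34 mm diameter, 7 mm wide with gaps between, on a 16 mm core, 84 mm long, lying across its rack behind the gate; about 0.2 kg. Origin at its middle on its axis; y axis along the roller. Always on rack a (pad_a, rocker_a, gate_a), which may stand left or right. At the start its axis is about 57 mm above the counter; it rolls down by itself when the gate is lifted.
- plain_roller: Smooth plain steel roller, 34 mm diameter, 84 mm long, waiting behind the gate of rack b in the same way; to be left there. Origin at its middle, y along the roller.
- pad_a (a point): Rubber-faced press pad, 38 mm along the rack x 44 mm across x 6 mm thick, on the robot-side end of the rocker that gates the ribbed roller. Origin at the centre of its top face, 101 mm above the counter with the gate shut; its x axis points along the rack towards the gate and tray, z up when the gate is shut. Nothing stands over it.
- pad_b (a point): Rubber-faced press pad, 38 mm along the rack x 44 mm across x 6 mm thick, on the robot-side end of the rocker that gates the smooth roller. Origin at the centre of its top face, 101 mm above the counter with the gate shut; its x axis points along the rack towards the gate and tray, z up when the gate is shut. Nothing stands over it.
- rocker_a (a joint): Tilt in rad of the rocker that gates the ribbed roller: 0 = pad up, gate shut (rests here), 0.32 = pad down at its stop, gate fully open. Pivot 125 mm from the pad's centre towards the gate, 6 mm below the pad's top, so the pad's centre sinks about 40 mm and tilts. A spring returns it; about 3 N on the pad starts it, about 5 N holds it down. The roller passes under the gate above about 0.2.
- rocker_b (a joint): Tilt in rad of the rocker that gates the smooth roller: 0 = pad up, gate shut (rests here), 0.32 = pad down at its stop, gate fully open. Pivot 125 mm from the pad's centre towards the gate, 6 mm below the pad's top, so the pad's centre sinks about 40 mm and tilts. A spring returns it; about 3 N on the pad starts it, about 5 N holds it down. The roller passes under the gate above about 0.2.
- gate_a (a point): Fixed point on rack a's chute floor under the shut gate (plate 18 mm wide), 37 mm above the counter, 232 mm from the pad's centre; x along the rack away from the pad, z up. The waiting roller's axis is 19 mm before it, 20 mm higher. Catch tray: from 28 to 119 mm beyond it, 94 mm wide, floor 22 mm lower, walls 52 mm high; a roller lying there has its axis about 100 mm beyond, 8 mm lower.
- gate_b (a point): Fixed point on rack b's chute floor under the shut gate (plate 18 mm wide), 37 mm above the counter, 232 mm from the pad's centre; x along the rack away from the pad, z up. The waiting roller's axis is 19 mm before it, 20 mm higher. Catch tray: from 28 to 119 mm beyond it, 94 mm wide, floor 22 mm lower, walls 52 mm high; a roller lying there has its axis about 100 mm beyond, 8 mm lower.
- toothpick_cup: White porcelain toothpick cup, 48 mm across, 60 mm tall, loose, between the robot-side ends of the racks. Origin at the centre of its underside.
- pourer_lid: Stainless sugar pourer lid, 62 mm across, about 57 mm tall with its spout, loose on the counter. Origin at the centre of its underside.
- brass_key: Brass dispenser key lying flat, about 116 mm long, 10 mm thick, loose. Origin under its middle, x along its shaft.

How it is judged:
On the way, in this order (a step that is already met when the one before it is completed fails the run):
1. the fingers press the pad of the ribbed roller's rocker down (value of joint rocker_a above 0.12 rad and contact force between the fingers and rocker_a above 0.5 N and distance between the grasp point and pad_a below 0.09 m).
2. the ribbed roller lies in its catch tray while the pad is still held down (x of ribbed_roller in the frame of gate_a between 0.035 and 0.12 m and z of ribbed_roller in the frame of gate_a between -0.03 and 0.004 m and y of ribbed_roller in the frame of gate_a between -0.02 and 0.02 m and value of joint rocker_a above 0.15 rad and contact force between the fingers and rocker_a above 0.5 N and distance between the grasp point and pad_a below 0.09 m), for 0.2 s.
At the end, for the whole second after the job is handed in: The ribbed roller lies at rest in its rack's catch tray (axis 35 to 120 mm beyond the gate point and below 4 mm above it, within 20 mm across), both gates are shut again (rockers under 0.04 rad), and the smooth roller still waits at rest behind its gate (axis on the pad's side of the gate point) (x of ribbed_roller in the frame of gate_a between 0.035 and 0.12 m and z of ribbed_roller in the frame of gate_a between -0.03 and 0.004 m and y of ribbed_roller in the frame of gate_a between -0.02 and 0.02 m and linear speed of each of ribbed_roller, plain_roller below 0.03 m/s and value of joint each of rocker_a, rocker_b below 0.04 rad and x of plain_roller in the frame of gate_b below 0 m); the robot touches nothing.
It fails at once if the robot touches a roller (contact force between any of the fingers, the arm and ribbed_roller above 0.5 N or contact force between any of the fingers, the arm and plain_roller above 0.5 N).
It fails at once if a roller is lifted off its rack (height (world z) of any of ribbed_roller, plain_roller above 0.09 m).
It fails at once if the smooth roller's gate is opened (value of joint rocker_b above 0.1 rad).
It fails at once if the cup, the pourer lid or the key is moved or tipped (distance of any of toothpick_cup, pourer_lid, brass_key from where it was at the start of the episode above 0.02 m or angle between any of toothpick_cup, pourer_lid's own z axis and vertical above 0.35 rad).
It also fails if it takes over 32 s, if anything falls off the work surface, if the arm or the gripper's body presses on something with over 40 N, if the wrist force passes 120 N, or if a joint passes its speed limit or range.

### The arm

A 7-joint arm with a two-finger parallel gripper is mounted at the origin on the work surface. World frame = base frame: x ahead of the robot, y to its left, z up, the work surface at z = 0. Lengths are in m, angles in rad, forces in N, time in s.
With the tool pointing down it reaches from about 0.4 to 0.85 m from the base axis. Payload 4.4 kg.
Tool frame: the origin (TCP) lies at the very end of the fingers, on their centre line; the grasp point (between the pads) lies 19 mm behind it; z points along the fingers, y is the direction in which the jaws open and shut (so a half turn about z gives the same grasp; the last joint's range is limited). The gripper opens to 94 mm and grips with 3 to 60 N. Pads are 16 mm wide; open, the fingers measure 119 mm over their backs; the gripper's body (75 mm by 177 mm) begins 78 mm behind the grasp point.
Start: joints at [1.186, 0.628, 0.038, 1.517, -0.027, 0.996, -0.02], TCP at [0.204, -0.617, 0.205] pointing down, gripper open.
Joint ranges: [-3.06, 3.06], [-0.37, 2.12], [-1.25, 1.32], [0.18, 2.47], [-1.1, 4.24], [0.23, 1.98], [-2.94, 2.94]. Speed limits (rad/s): [2.57, 2.57, 3.14, 3.14, 3.14, 3.14, 3.14].

### API

Orientations are given as a unit quaternion [w, x, y, z].
In Python, from rig import env gives the robot as it stands.
- The arm moves only by the tool arm_command, never from a script. Its argument "increments" is a list of rows, each a list of 3 entries, a list of its own where there are three numbers: the shift along the tool's x, y, z in m, then the turn about the tool's z in degrees, then the closure, from -1 (fully open) to 1 (shut). In form: [[[dx, dy, dz], twist, jaw], ...]. A call has 1 to 20 rows; each row shifts and turns the commanded pose from where the row before left it, along the tool's axes as they then stand; what a row does not reach is not made up. A row lasts 1/8 s, in which the tool goes at most 62.5 mm and 10.7 degrees, less where a joint would pass 70% of its speed; a pose out of reach is approached as far as the arm can. A call is refused whole if a number of a shift passes 0.0625 or a number of a turn 10.7, either way. A call with a gripper value outside its range is refused whole. The fingers move at their own pace and stop on an object; "force" is the grip in N (left out, the last holds). Time passes only in rows, so rows that do not move let the fingers close. It gives the time, the measured TCP pose, the force and the opening at its end, in the units of the state.
- env.state(): the state, without advancing time (a new reading comes with each control period).
- env.get_image(name): name is "scene" or "side" or "wrist"; returns the picture (384x512x3 uint8, red, green, blue); there is no depth.
- env.calibration(name): a dict with "fx", "fy", "cx", "cy" (pixels), "dist" ([k1, k2, p1, p2, k3] as OpenCV has them; the pictures are not rectified), "extrinsics" (4x4, takes a point from camera to world coordinates); the wrist camera has in their place "hand_eye" (4x4, takes a point from camera to tool coordinates, whose origin is the TCP and whose axes are the flange's). Camera axes: x right, y up, looking along -z (the intrinsics and any distortion apply to the point x, -y, -z); pixel columns grow to the right and rows downward; lengths in m; the calibration is good to about 2 mm. A picture is of the moment at which its call begins: read the wrist's pose just before it. calibration takes no time and is no camera call.
- env.sign_off(): hands the job in, once; it reports no verdict.
The state is a dict: "clock": time; "q": joint angles; "joint_vel": joint speeds; "tau": joint torques, N m; "position": TCP position; "orientation": TCP orientation; "ft_force": force on the tool from outside, world axes, zero at the start; "wrist_torque": the same for the moment, N m; "width": finger opening in m.
Only numpy, scipy, OpenCV 4.12 (cv2) and the standard library are available. Lean on these libraries where they do the work, as an engineer would, in place of code of your own. Each camera call takes 0.05 s, during which the arm holds its last target. There are 200 camera calls.

## Working session

There is one attempt and no reset: what is moved stays moved. The work goes in short steps, Python scripts to look and compute and a tool call to move; the robot and the scene stay as the last step left them, time stands still between calls to the robot, and variables do not carry over. Pictures are saved under pics/ and viewed, about 8 in all and at most 12, crops included, and the job is handed in when it is done.

Besides the shell and the picture viewer there is one more tool, called after ">>>" as name(argument=value, ...) on one line, values as JSON. arm_command: Moves the arm, as the interface text tells. Its arguments: {"type":"object","properties":{"increments":{"type":"array","items":{"type":"array"}},"force":{"type":"number"}},"required":["increments"]}

```bash
mkdir -p pics
python3 - <<'E'
from rig import env
import cv2
s=env.state();print(s['clock'],s['position'],s['orientation'],s['width'])
for n in("scene","side"):
    cv2.imwrite(f"pics/{n}0.png",env.get_image(n)[:,:,::-1]); c=env.calibration(n);print(n,c)
E
```

```text
0.0 [ 0.20354566 -0.61661689  0.20457464] [-9.06539164e-04  9.87322267e-01  1.58725841e-01 -1.61536574e-04] 0.09383941877497755
scene {'fx': 425.1549736201369, 'fy': 425.1549736201369, 'cx': 262.22182040983694, 'cy': 192.5688022496137, 'dist': array([-0.06939315,  0.        ,  0.        ,  0.        ,  0.        ]), 'extrinsics': array([[-0.68475821, -0.46248426,  0.56321799,  1.26988946],
       [ 0.72850736, -0.45515665,  0.51196627,  0.65832746],
       [ 0.01957608,  0.76088155,  0.64859543,  0.86436842],
       [ 0.        ,  0.        ,  0.        ,  1.        ]])}
side {'fx': 465.42217057546213, 'fy': 465.42217057546213, 'cx': 258.7550547877878, 'cy': 189.7906089067599, 'dist': array([-0.05990735,  0.        ,  0.        ,  0.        ,  0.        ]), 'extrinsics': array([[-0.72828587,  0.42395885, -0.53838517, -0.1467785 ],
       [-0.68524823, -0.44381358,  0.57746373,  0.79402897],
       [ 0.00587821,  0.78948616,  0.61374022,  0.94166681],
       [ 0.        ,  0.        ,  0.        ,  1.        ]])}
```

View pics/scene0.png

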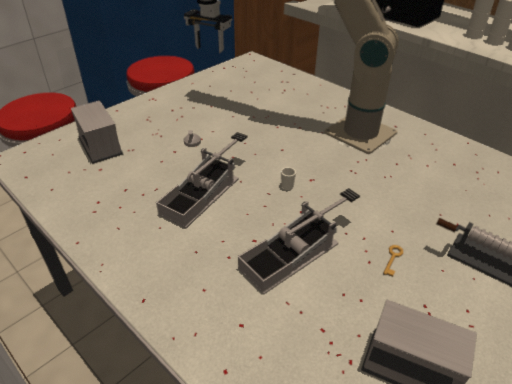

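View pics/side0.png

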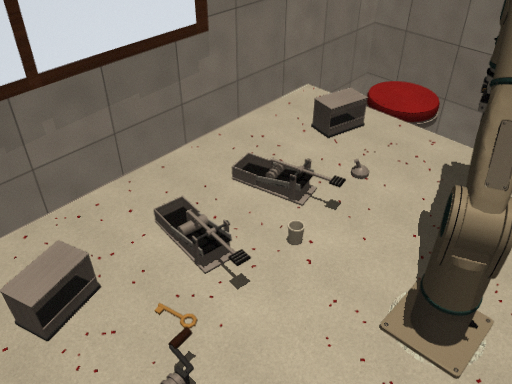

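The scene view shows two racks: pads at about (239,137) and (350,195), cup at (288,179). The side view shows pads at (337,181) and (240,257). I'll enlarge the roller areas to tell them apart.

Run:
```python
import cv2,numpy as np
a=cv2.imread("pics/scene0.png");b=cv2.imread("pics/side0.png")
f=lambda i,x,y:cv2.convertScaleAbs(cv2.resize(i[y:y+75,x:x+100],(400,300),interpolation=cv2.INTER_CUBIC),alpha=1.7)
cv2.imwrite("pics/z.png",np.vstack([np.hstack([f(a,155,130),f(a,265,180)]),np.hstack([f(b,250,145),f(b,160,200)])]))
```

```text
(no output)
```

View pics/z.png

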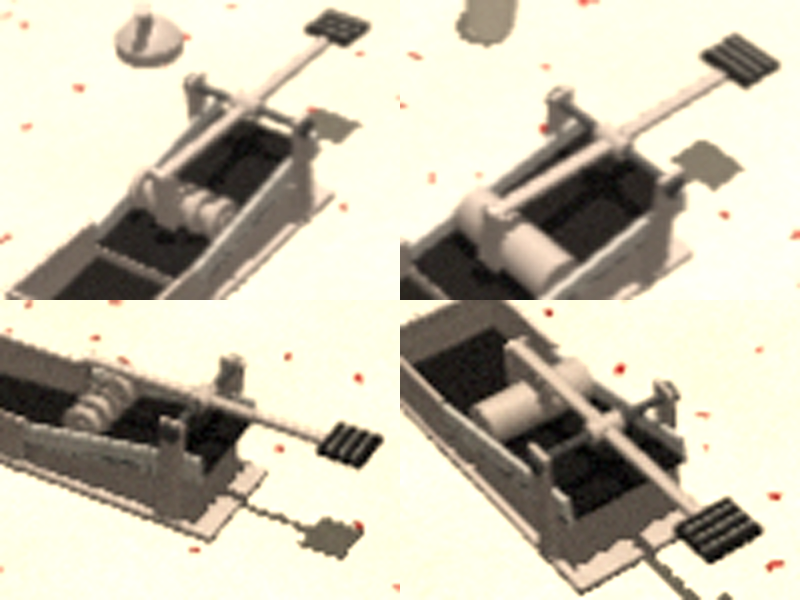

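Top-left and bottom-left crops show ribs, so the ribbed roller's rack has its pad at scene (239,137) and side (337,181). The other rack holds the smooth roller. Next I triangulate.

```bash
cat > h.py <<'E'
import cv2,numpy as np
from rig import env
def ray(n,p):
    c=env.calibration(n);K=np.array([[c['fx'],0,c['cx']],[0,c['fy'],c['cy']],[0,0,1]])
    u=cv2.undistortPoints(np.array([[p]],float),K,c['dist'])[0,0]
    E=c['extrinsics'];d=E[:3,:3]@[u[0],-u[1],-1];return E[:3,3],d/np.linalg.norm(d)
def onz(n,p,z):
    o,d=ray(n,p);return o+d*(z-o[2])/d[2]
def tri(p,q):
    (a,d),(b,e)=ray("scene",p),ray("side",q)
    t=np.linalg.lstsq(np.c_[d,-e],b-a,rcond=None)[0];P,Q=a+d*t[0],b+e*t[1]
    return (P+Q)/2,np.linalg.norm(P-Q)
def dark(f,p,r=11):
    g=cv2.cvtColor(cv2.imread(f),cv2.COLOR_BGR2GRAY);m=np.zeros_like(g);x,y=map(int,p)
    m[y-r:y+r+1,x-r:x+r+1]=(g[y-r:y+r+1,x-r:x+r+1]<60)
    n,l,s,c=cv2.connectedComponentsWithStats(m);i=1+np.argmax(s[1:,4]);return c[i],s[i]
E
python3 - <<'E'
from h import *
np.set_printoptions(precision=4,suppress=True)
for nm,p,q in(("A",(239,137),(337,181)),("B",(350,195),(240,257))):
    a,sa=dark("pics/scene0.png",p);b,sb=dark("pics/side0.png",q)
    print(nm,a,sa,b,sb,tri(a,b),onz("scene",a,.099),onz("side",b,.099))
print("Agate end",tri((193,174.5),(273,160.5)))
print("Bgate end",tri((265+495/4,180+210/4),(160+517/4,200+45/4)))
print("cup",tri((288,179),(296,233)))
print("lid",onz("scene",(193,140),.02),onz("side",(360,172),.02))
E
```

```text
A [238.8667 136.8667] [232 134  15   7  60] [336.8283 181.1414] [329 176  16  11  99] (array([ 0.4518, -0.1955,  0.0971]), np.float64(0.0002590983214661634)) [ 0.4539 -0.1932  0.099 ] [ 0.4505 -0.1935  0.099 ]
B [349.49 195.47] [341 190  18  12 100] [238.8177 257.5138] [229 250  21  16 181] (array([0.4417, 0.2341, 0.0968]), np.float64(0.00048817537794085107)) [0.4442 0.2356 0.099 ] [0.4402 0.2353 0.099 ]
Agate end (array([ 0.6778, -0.1581,  0.0856]), np.float64(0.0015037531754211108))
Bgate end (array([0.4123, 0.2535, 0.1424]), np.float64(0.30727716801770355))
cup (array([0.4385, 0.0101, 0.029 ]), np.float64(0.002632611420235975))
lid [ 0.4993 -0.3829  0.02  ] [ 0.4797 -0.3838  0.02  ]
```

The ribbed roller's pad is at about (0.452, -0.195, 0.10). The rays agree to 0.3 mm, the height matches the given one, and the pad-to-gate-end length of 0.229 m fits 0.232 m. Rack yaw is about 9.4°. I shut the jaws and move above the pad at the present height.

>>> arm_command(increments=[[[0,0,0],8.9,1],[[0.026,-0.0314,0],0,1],[[0.026,-0.0314,0],0,1],[[0.026,-0.0314,0],0,1],[[0.026,-0.0314,0],0,1],[[0.026,-0.0314,0],0,1],[[0.026,-0.0314,0],0,1],[[0.026,-0.0314,0],0,1],[[0.026,-0.0314,0],0,1],[[0.026,-0.0314,0],0,1],[[0.026,-0.0314,0],0,1],[[0.026,-0.0314,0],0,1],[[0.026,-0.0314,0],0,1],[[0,0,0],0,1],[[0,0,0],0,1]], force=20)

```text
clock: 1.98
position: [0.4497, -0.1954, 0.2053]
orientation: [0.0, 0.997, 0.081, -0.0]
ft_force: [0.4, -0.0, -0.1]
width: 0.0008
```

Run:
```python
from h import *
from scipy.spatial.transform import Rotation as R
s=env.state();R_=R.from_quat(np.roll(s['orientation'],-1)).as_matrix()
print(s['clock'],s['position'],s['width'],R_.round(4).tolist(),s['ft_force'])
print("to go, tool axes",R_.T@(np.array([.451,-.195,.12])-s['position']))
w=env.get_image("wrist");cv2.imwrite("pics/w1.png",w[:,:,::-1])
```

```text
1.975 [ 0.44969355 -0.19536232  0.2052951 ] 0.0007757165060083651 [[0.9867, 0.1623, -0.0008], [0.1623, -0.9867, -0.0005], [-0.0009, 0.0003, -1.0]] [ 0.35181541 -0.00957194 -0.10006229]
to go, tool axes [ 0.00142433 -0.00017446  0.08529381]
```

View pics/w1.png

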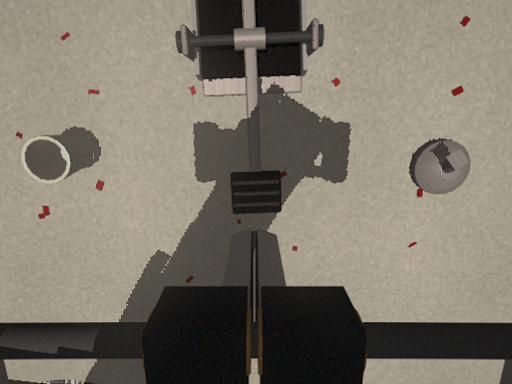

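The wrist view shows the pad at (256,192) aligned with the tool, with the cup and lid well to the sides. I check the pad's position from this view before descending.

Run:
```python
from h import *
from scipy.spatial.transform import Rotation as R
s=env.state();c=env.calibration("wrist");T=np.eye(4);T[:3,:3]=R.from_quat(np.roll(s['orientation'],-1)).as_matrix();T[:3,3]=s['position']
E=T@c['hand_eye'];K=np.array([[c['fx'],0,c['cx']],[0,c['fy'],c['cy']],[0,0,1]])
for p,z in(((256,192),.101),((231,172),.101),((281,212),.101),((250,38),.1)):
    u=cv2.undistortPoints(np.array([[p]],float),K,c['dist'])[0,0];d=E[:3,:3]@[u[0],-u[1],-1]
    P=E[:3,3]+d*(z-E[2,3])/d[2];print(p,P,T[:3,:3].T@(P-s['position']))
```

```text
(256, 192) [ 0.45303253 -0.19583003  0.101     ] [0.00362368 0.0005465  0.10432231]
(231, 172) [ 0.4670769  -0.17184665  0.101     ] [ 0.02134832 -0.02086105  0.10429762]
(281, 212) [ 0.43850531 -0.22063641  0.101     ] [-0.01471009  0.02268852  0.10434785]
(250, 38) [ 0.57338574 -0.17132602  0.1       ] [ 0.12635331 -0.00424887  0.10520797]
```

The wrist view agrees to within 2 mm (36 x 43 mm pad against 38 x 44 given). I press now, down to about z = 0.068.

>>> arm_command(increments=[[[0.002,0,0.028],0,1],[[0,0,0.028],0,1],[[0,0,0.028],0,1],[[0,0,0.006],0,1],[[0,0,0.006],0,1],[[0,0,0.006],0,1],[[0,0,0.006],0,1],[[0,0,0.006],0,1],[[0,0,0.006],0,1],[[0,0,0.006],0,1],[[0,0,0.006],0,1],[[0,0,0.005],0,1],[[0,0,0],0,1],[[0,0,0],0,1]])

```text
clock: 3.78
position: [0.4521, -0.1942, 0.0685]
orientation: [-0.0, 0.997, 0.082, -0.0]
ft_force: [0.9, -0.6, 3.3]
width: 0.0003
```

Run:
```python
from h import *
s=env.state();print(s['clock'],s['position'],s['ft_force'])
a=env.get_image("scene")[:,:,::-1];b=env.get_image("side")[:,:,::-1]
f=lambda i,x,y:cv2.convertScaleAbs(cv2.resize(i[y:y+120,x:x+100],(400,480),interpolation=cv2.INTER_CUBIC),alpha=1.7)
cv2.imwrite("pics/z2.png",np.hstack([f(a,150,110),f(b,225,110)]))
```

```text
3.775 [ 0.45208149 -0.19424191  0.06849426] [ 0.85647526 -0.64801909  3.25822183]
```

View pics/z2.png

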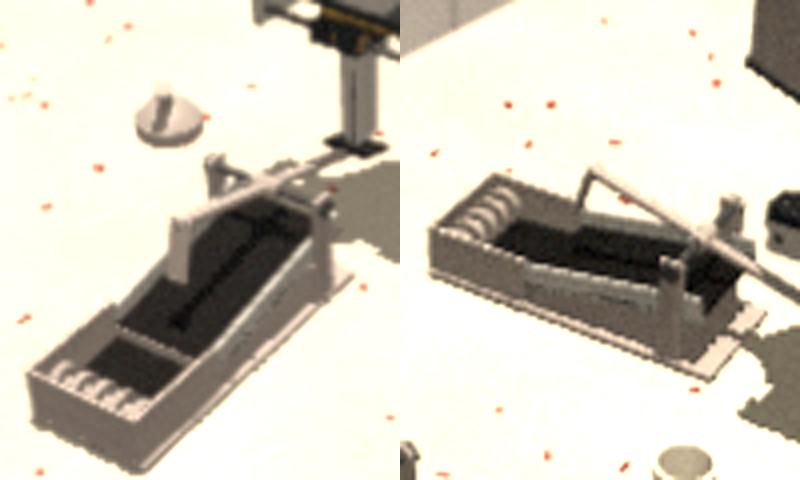

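Both views show the ribbed roller at the far end of the tray, about (100,385) and (480,212) in the crops, with the gate up. I hold for one more second, then rise gently and move clear.

>>> arm_command(increments=[[[0,0,0],0,1],[[0,0,0],0,1],[[0,0,0],0,1],[[0,0,0],0,1],[[0,0,0],0,1],[[0,0,0],0,1],[[0,0,0],0,1],[[0,0,0],0,1],[[0,0,-0.007],0,1],[[0,0,-0.007],0,1],[[0,0,-0.007],0,1],[[0,0,-0.007],0,1],[[0,0,-0.01],0,1],[[0,0,-0.02],0,1],[[0,0,-0.04],0,1],[[0,0,-0.04],0,1],[[-0.02,0.04,0],0,1],[[-0.02,0.04,0],0,1],[[-0.02,0.04,0],0,1],[[0,0,0],0,1]])

```text
clock: 6.38
position: [0.4115, -0.3265, 0.2071]
orientation: [0.001, 0.997, 0.079, 0.0]
ft_force: [1.0, -0.3, -0.4]
width: 0.0005
```

>>> arm_command(increments=[[[0,0,0],0,1],[[0,0,0],0,1],[[0,0,0],0,1],[[0,0,0],0,1],[[0,0,0],0,1],[[0,0,0],0,1]])

```text
clock: 7.12
position: [0.4126, -0.3225, 0.2065]
orientation: [-0.0, 0.997, 0.082, 0.0]
ft_force: [-0.9, -0.3, 0.2]
width: 0.0003
```

Run:
```python
from h import *
s=env.state();print(s['clock'],s['position'],s['ft_force'])
a=env.get_image("scene")[:,:,::-1];b=env.get_image("side")[:,:,::-1]
cv2.imwrite("pics/scene3.png",a);cv2.imwrite("pics/side3.png",b)
f=lambda i,x,y:cv2.convertScaleAbs(cv2.resize(i[y:y+190,x:x+240],(400,317),interpolation=cv2.INTER_CUBIC),alpha=1.7)
g=lambda i,x,y:cv2.convertScaleAbs(cv2.resize(i[y:y+70,x:x+100],(400,280),interpolation=cv2.INTER_CUBIC),alpha=1.7)
cv2.imwrite("pics/z3.png",np.vstack([np.hstack([f(a,150,105),f(b,145,120)]),np.hstack([g(a,150,150),g(b,225,145)])]))
for f_,p in(("scene",(239,137)),("scene",(350,195)),("side",(337,181)),("side",(240,257))):print(dark(f"pics/{f_}3.png",p))
```

```text
7.125 [ 0.41259555 -0.32248974  0.20649607] [-0.89070292 -0.29890647  0.1764483 ]
(array([239.32894737, 137.34210526]), array([231, 134,  17,   8,  76], dtype=int32))
(array([349.48979592, 195.51020408]), array([341, 190,  18,  12,  98], dtype=int32))
(array([337.32323232, 181.09090909]), array([330, 176,  16,  11,  99], dtype=int32))
(array([238.71345029, 257.43859649]), array([229, 250,  21,  16, 171], dtype=int32))
```

View pics/z3.png

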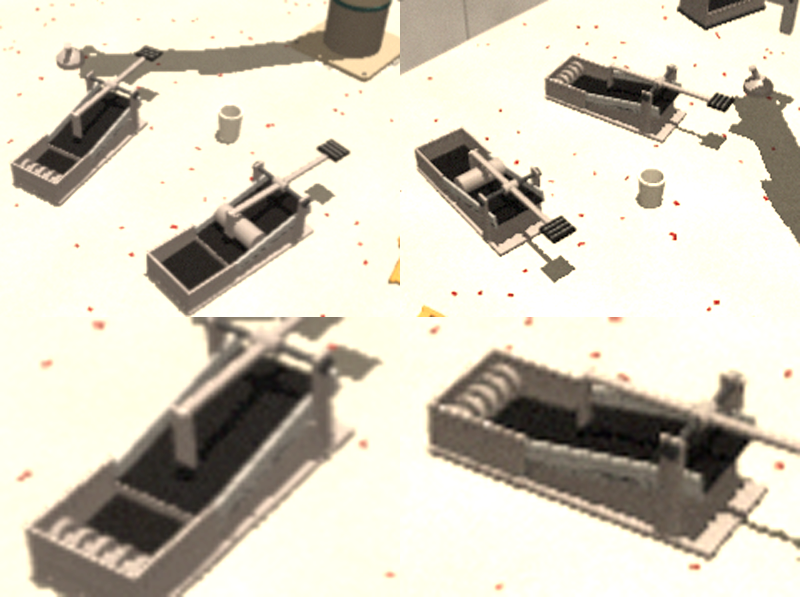

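The ribbed roller lies in the tray and both gates are down, with the pads within 0.7 px of where they started. The smooth roller still waits behind its gate, and the cup and lid are in place. I hand in.

```bash
python3 -c "
from rig import env
print(env.sign_off())"
```

```text
the job is handed in; nothing more can be done
None
```

The ribbed roller is in its catch tray and I handed the job in at about 7 s on the robot clock; the sign-off gives no verdict.

- **What I did:** The rack with the ribbed roller was the one on the robot's right, with its pad at about (0.452, -0.195, 0.10) m. I pressed the pad down with shut fingers to z = 0.068 m, where the wrist read about 3.3 N. I held it until pictures showed the roller in the tray and for one second more. Then I let the pad rise gently and moved clear.
- **Last checks:**
    - **Gates:** both pads were back within 0.7 px of their starting positions, so both gates are shut.
    - **Rollers:** the ribbed roller lies at the far end of its tray, and the smooth roller still waits behind its gate.
    - **Cup, lid and key:** the cup and lid look undisturbed. The key was mostly outside my last crops; the arm never went near it, but I did not measure it.
- **Disagreements:**
    - **Pad position:** the scene, side and wrist views differed by about 2 mm, within the stated calibration error.
    - **Rack direction:** estimates were 9.4° and 11.5°, which does not matter for the press.
    - **Smooth rack:** one early fix of its gate end failed because I read the wrong pixels, and I did not use it.

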